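Lock the board clamp with its T-stud

TASK

Take the T-stud with the red grip from the grey stand and drop its head lengthwise into the slot of the board holder, on the open side of the yellow jaw. Slide it along the slot so that it pushes the sprung jaw up to the circuit board and stops against the solid end, then turn it a quarter turn there (the jaw's spring shoves it back if you ease off first) so that it locks and keeps the jaw shut, and let go. Work gently, never forcing the stud against the holder (over 25 N would damage it), and leave the other things where they are.

Things in the scene. Friction and masses are not known exactly. Their poses are not given: they have to be found in the camera images.
- tstud_grip (a point): Centre of the T-stud's red grip, an upright bar 30 mm along x, 14 mm thick along y (pinch across this), 36 mm tall; z up. Below this centre: round collar 34 mm across at -24.5 to -32.5 mm, 10 mm round stem, then the T-head at -40 to -48 mm, 22 mm long along x, 12 mm wide along y, corners rounded (2 mm). About 0.15 kg.
- pin_grip (a point): Centre of the grip of the other stud in the stand, the same shape but with a grey grip and a round brass foot: a bystander, leave it.
- holder: Fixed board holder; origin on the table, z up, x along the slot towards the green circuit board. Aluminium T-slot rail, 60 mm wide, top 23 mm above the table, x = -140 to +37 mm, slot on y = 0. Mouth 14 mm wide, lips 5 mm thick, channel under them 18 mm wide and 12 mm deep. A push above 25 N damages it. Board beyond: top 28 mm up, its black heatsink 50 mm.
- slot_entry (a point): Mid-line of the slot at the rail's top, at holder x = -95 mm, axes as the holder's: a good place to drop the head in, lengthwise (grip's x along the slot). Fully down, the collar rests on the rail's top and the grip's centre is 55.5 mm above the table. In the channel the stud can twist by only about 20 degrees.
- jaw_face (a point): Middle of the rear face of the yellow jaw, 5 mm above the rail's top; the stud's collar pushes on it. The jaw bridges the slot, 30 mm long, 72 mm wide, top 32 mm above the table; at rest this face is at holder x = -30 mm and the jaw covers the slot's far end.
- jaw (a joint): Travel of the yellow jaw towards the board, m: 0 at rest (sprung open), 0.023 to 0.063 when the stud is against the end wall, about 0.003 less once locked. Its spring pushes back with 1.2 N at rest, 2 to 4 N when shut.
- pliers: Loose pliers with red handles, 160 mm long, bystander.
- driver: Loose screwdriver with a yellow handle, 170 mm, bystander.
- heatsink: Loose black finned heatsink, 44 x 44 x 24 mm, bystander.
- tape: Loose blue roll of tape, 68 mm across, 18 mm tall, bystander.
- jar: Loose clear jar with a black cap, 48 mm across, 60 mm tall, bystander.
- tstud: The T-stud itself: origin at the middle of its head's underside, 48 mm below the grip's centre; axes as tstud_grip.
- stand: Fixed grey stand, 140 (x) x 44 (y) x 22 mm, origin under its centre. Two wells, 25 mm square, at x = -45 and +45 mm; the T-stud stands loosely in one, another stud in the other, collars resting on the stand's top, each turned up to 0.7 rad from the stand's x.
- slot_end (a point): Mid-line of the slot at the rail's top, holder x = -4 mm. About here, under the lips, is a 30 mm wide pocket with a solid end wall, set to the board's length: with the lengthwise head pressed on the wall (within 1 mm) the stud's axis is up to 20 mm either way from this point, found by feel. There the stud turns a quarter turn, either way; then it settles back 2 to 3 mm and may lean a few degrees.
There are look-alikes about, which are no part of the job. What is shaped like the tstud but blue, orange or purple is not meant.

How it is judged:
By the outcome, as a careful person would: the job done as asked, in the order asked, and still so for the second after the job is handed in, with the robot touching nothing.
It also fails if it takes over 61 s, if anything falls off the work surface, if the arm or the gripper's body presses on something with over 40 N, if the wrist force passes 120 N, or if a joint passes its speed limit or range.

ROBOT

A 6-joint arm with a two-finger parallel gripper is mounted at the origin on the work surface. World frame = base frame: x ahead of the robot, y to its left, z up, the work surface at z = 0. Lengths are in m, angles in degrees, forces in N, time in s.
With the tool pointing down it reaches from about 0.35 to 0.875 m from the base axis. Payload 4.2 kg.
Tool frame: the origin (TCP) lies between the finger pads; the fingertips stand 19 mm ahead of it and the grasp point (between the pads) is the TCP; z points along the fingers, y is the line along which they close (so a half turn about z gives the same grasp; the last joint's range is limited). The gripper opens to 87 mm and grips with 3 to 60 N. Pads are 19 mm wide; open, the fingers measure 117 mm over their backs; the gripper's body (75 mm by 190 mm) begins 51 mm behind the grasp point.
Start: joints at [81.624, 22.042, 0.453, 0, -68.411, -14.817], TCP at [0.246, 0.574, 0.242] pointing down, gripper open.
Joint ranges: [-179.83, 179.83], [-69.29, 118.12], [-61.27, 80.66], [-181.25, 117.63], [-171.15, -9.14], [-177.46, 177.46]. Speed limits (degrees/s): [159.86, 159.86, 180, 180, 180, 180].

INTERFACE

Orientations are given as a 3x3 rotation matrix whose columns are the frame's x, y, z axes.
In Python, from station import r gives the robot as it stands.
- The arm moves only by the tool drive_tool, never from a script. Its argument "steps" is one flat list of numbers, 7 for each row, row after row: the turn, a rotation vector about the tool's x, y, z in rad, then the shift along the tool's x, y, z in m, then the opening, from 0 (shut) to 1 (fully open). A call has 1 to 10 rows; each row shifts and turns the commanded pose from where the row before left it, along the tool's axes as they then stand; what a row does not reach is not made up. A row lasts 1/12 s, in which the tool goes at most 41.7 mm and 7.16 degrees, less where a joint would pass 70% of its speed; a pose out of reach is approached as far as the arm can. A call is refused whole if a number of a shift passes 0.0417 or a number of a turn 0.125, either way. A call with a gripper value outside its range is refused whole. The fingers move at their own pace and stop on an object; the grip force is fixed at half the most. Time passes only in rows, so rows that do not move let the fingers close. It gives the time, the measured TCP pose, the force, the opening and the grip force at its end, in the units of the state.
- r.sense(): the state, without advancing time (a new reading comes with each control period).
- r.capture(name): name is "side" or "top" or "wrist"; returns the picture (480x640x3 uint8, blue, green, red); there is no depth.
- r.camera_params(name): a dict with "camera_matrix" (3x3 intrinsics, pixels), "extrinsics" (4x4, takes a point from world to camera coordinates). Camera axes: x right, y down, z forward; pixel columns grow to the right and rows downward; lengths in m; the calibration is good to about 2 mm. A picture is of the moment at which its call begins: read the wrist's pose just before it. camera_params takes no time and is no camera call; for the wrist camera it gives the pose at the moment of the call.
- r.finish_job(): hands the job in; it is judged then, once.
The state is a dict: "time_s": time; "joints": joint angles; "joint_velocities": joint speeds; "effort": joint torques, N m; "tcp_pos": TCP position; "ee_rot": TCP orientation; "wrist_force": force on the tool from outside, world axes, zero at the start; "moment": the same for the moment, N m; "gripper_width": opening from 0.0 (shut) to 1.0 (fully open); "gripper_force": force on a finger pad.
Only numpy, scipy, OpenCV 4.12 (cv2) and the standard library are available. Lean on these libraries where they do the work, as an engineer would, in place of code of your own. Each camera call takes 0.05 s, during which the arm holds its last target. There are 200 camera calls.

## Working session

There is one attempt and no reset: what is moved stays moved. The work goes in short steps, Python scripts to look and compute and a tool call to move; the robot and the scene stay as the last step left them, time stands still between calls to the robot, and variables do not carry over. Pictures are saved under pics/ and viewed, at most 10 in all, crops included, and the job is handed in when it is done.

Besides the shell and the picture viewer there is one more tool, called after ">>>" as name(argument=value, ...), one argument or row to a line, values as JSON. drive_tool: Moves the arm, as the interface text tells. Its arguments: {"type":"object","properties":{"steps":{"type":"array"}},"required":["steps"]}

```bash
mkdir -p pics; python3 - <<'E'
from station import r
import cv2,numpy as np
s=r.sense();print(s['time_s'],s['tcp_pos'],np.round(s['ee_rot'],3).tolist(),s['wrist_force'],s['gripper_width'])
for n in("top","side"):
    cv2.imwrite(f"pics/{n}0.png",r.capture(n));p=r.camera_params(n);print(n,np.round(p['camera_matrix'],1).tolist(),np.round(p['extrinsics'],3).tolist())
E
```

```text
0.0 [0.24587648 0.57399021 0.24046359] [[0.919, -0.394, -0.001], [-0.394, -0.919, -0.002], [0.0, 0.002, -1.0]] [ 0.73018912 -0.46640491  0.49029378] 1.0015032559288808
top [[578.8, 0.0, 325.2], [0.0, 578.8, 238.3], [0.0, 0.0, 1.0]] [[-0.018, -1.0, -0.002, 0.02], [-0.994, 0.018, -0.109, 0.567], [0.109, 0.0, -0.994, 1.454], [0.0, 0.0, 0.0, 1.0]]
side [[550.7, 0.0, 322.2], [0.0, 550.7, 244.1], [0.0, 0.0, 1.0]] [[0.781, -0.625, -0.012, -0.421], [-0.327, -0.392, -0.86, 0.262], [0.532, 0.675, -0.511, 1.142], [0.0, 0.0, 0.0, 1.0]]
```

View pics/top0.png

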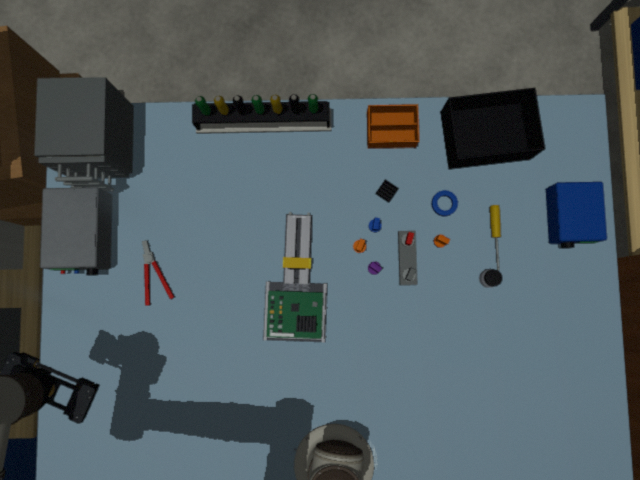

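View pics/side0.png

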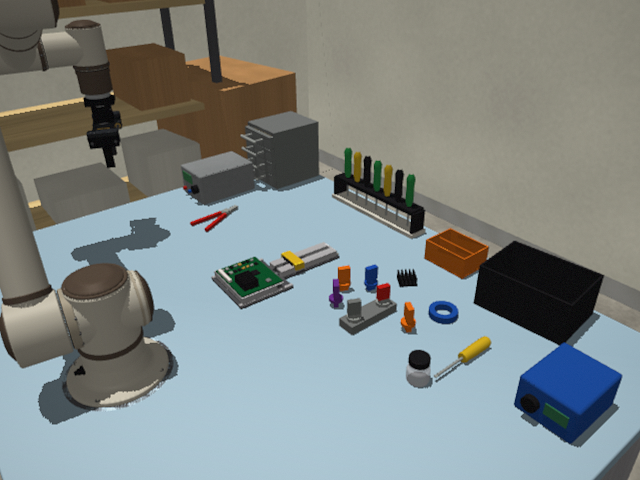

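The top view shows these candidates:
- red-grip stud in the grey stand at (409,238), which fits the description
- blue at (375,224)
- orange at (360,245) and (441,240)
- purple at (375,267)
- grey pin at (410,272)

The red pliers at (158,270) are not a stud. The rail runs from (298,215) to (297,285), with the yellow jaw at (297,263). I choose the red one in the stand and will check it in a close crop.

```bash
cat > h.py <<'E'
from station import r
import cv2,numpy as np
def ray(n,px,z,P=None):
    P=P or r.camera_params(n);K=np.array(P['camera_matrix']);E=np.array(P['extrinsics'])
    R,t=E[:3,:3],E[:3,3];c=-R.T@t
    q=np.atleast_2d(np.array(px,float));d=np.c_[q,np.ones(len(q))]@np.linalg.inv(K).T@R
    return c+d*((z-c[2])/d[:,2])[:,None]
def tri(pa,pb):  # (P,px) pairs
    M=[]
    for P,p in(pa,pb):
        K=np.array(P['camera_matrix'])@np.array(P['extrinsics'])[:3];M+=[p[0]*K[2]-K[0],p[1]*K[2]-K[1]]
    v=np.linalg.svd(np.array(M))[2][-1];return v[:3]/v[3]
def red(im):
    h=cv2.cvtColor(im,cv2.COLOR_BGR2HSV);return (((h[...,0]<6)|(h[...,0]>174))&(h[...,1]>150)&(h[...,2]>70)).astype(np.uint8)*255
def yellow(im): return cv2.inRange(cv2.cvtColor(im,cv2.COLOR_BGR2HSV),(22,150,90),(33,255,255))
def blobs(m,a=15):
    n,l,s,c=cv2.connectedComponentsWithStats(m);return [(s[i,4],c[i],cv2.minAreaRect(np.argwhere(l==i)[:,::-1].astype(np.float32))) for i in range(1,n) if s[i,4]>=a]
E
python3 - <<'E'
from h import *
im=cv2.imread('pics/top0.png');sd=cv2.imread('pics/side0.png')
for nm,f,z in(('red',red,.06),('yel',yellow,.03)):
    for n,i in(('top',im),('side',sd)):
        for b in blobs(f(i)): print(nm,n,b[0],b[1].round(1),np.round(ray(n,b[1],z),4),b[2])
print(ray('top',[(298,214),(297,285),(408,232),(408,285)],.022))
cv2.imwrite('pics/c1.png',np.hstack([cv2.resize(im[200:350,255:355],None,fx=4,fy=4,interpolation=2),cv2.resize(im[220:295,355:455],None,fx=4,fy=8,interpolation=2)[:600]]))
E
```

```text
red top 65 [409.4 237.6] [[ 0.5615 -0.202   0.06  ]] ((409.35845947265625, 237.7452850341797), (5.49442195892334, 11.400925636291504), 15.945395469665527)
red top 160 [162.6 279.8] [[0.4672 0.4176 0.06  ]] ((162.4000244140625, 279.300048828125), (40.24921798706055, 4.0249223709106445), 63.43495178222656)
red top 152 [146.6 284.3] [[0.4566 0.4574 0.06  ]] ((147.0, 284.0), (40.0, 4.0), 90.0)
red side 224 [210.5 219.6] [[0.4206 0.3637 0.06  ]] ((209.60958862304688, 221.95889282226562), (13.927896499633789, 36.28275680541992), 69.44395446777344)
red side 186 [382.8 291.5] [[ 0.5543 -0.2057  0.06  ]] ((383.0, 292.0), (16.0, 12.0), 90.0)
yel top 254 [495.2 220.4] [[ 0.6055 -0.4286  0.03  ]] ((495.0, 220.5), (31.0, 8.0), 90.0)
yel top 279 [296.8 262.4] [[0.5065 0.0834 0.03  ]] ((296.5910339355469, 262.2236328125), (27.17827033996582, 10.551563262939453), 2.2906100749969482)
yel side 186 [357.  165.9] [[1.0532 0.4401 0.03  ]] ((357.0, 166.5), (29.0, 6.0), 90.0)
yel side 194 [387.4 179.6] [[1.0523 0.2838 0.03  ]] ((387.315185546875, 179.95721435546875), (6.612098693847656, 30.191091537475586), 3.5763344764709473)
yel side 199 [293.7 259.7] [[0.5044 0.0752 0.03  ]] ((293.4397277832031, 259.1274108886719), (24.548582077026367, 11.148929595947266), 47.121097564697266)
yel side 372 [474.5 348.6] [[ 0.5895 -0.4433  0.03  ]] ((474.0772399902344, 348.89599609375), (11.715017318725586, 35.30889892578125), 55.00798034667969)
[[ 0.63264051  0.07908081  0.022     ]
 [ 0.4490946   0.08403908  0.022     ]
 [ 0.58038116 -0.20445998  0.022     ]
 [ 0.4439099  -0.19984198  0.022     ]]
```

View pics/c1.png

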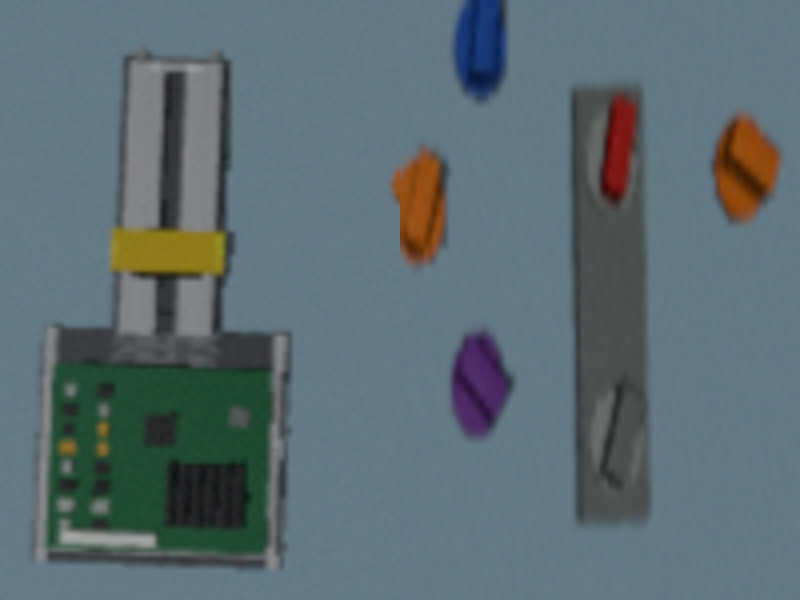

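The crop shows the red bar in the stand's far well, lying roughly along x. It is the only red-grip stud, so the choice stands. The slot is at crop x≈170, the yellow jaw at crop y 230–273, and the open side is the far (+x) side. I'll move above the stand.

>>> drive_tool(
  steps=[0, 0, 0, 0.029, 0.029, 0, 0.6, 0, 0, 0, 0.029, 0.029, 0, 0.6, 0, 0, 0, 0.029, 0.029, 0, 0.6, 0, 0, 0, 0.029, 0.029, 0, 0.6, 0, 0, 0, 0.029, 0.029, 0, 0.6, 0, 0, 0, 0.029, 0.029, 0, 0.6, 0, 0, 0, 0.029, 0.029, 0, 0.6, 0, 0, 0, 0.029, 0.029, 0, 0.6, 0, 0, 0, 0.029, 0.029, 0, 0.6, 0, 0, 0, 0.029, 0.029, 0, 0.6],
)

```text
time_s: 0.93
tcp_pos: [0.3984, 0.1916, 0.2415]
ee_rot: [[0.919, -0.393, -0.0], [-0.393, -0.919, 0.0], [-0.0, 0.0, -1.0]]
wrist_force: [1.1, -0.3, -0.4]
gripper_width: 0.6
gripper_force: 0.0
```

>>> drive_tool(
  steps=[0, 0, 0, 0.029, 0.029, 0, 0.6, 0, 0, 0, 0.029, 0.029, 0, 0.6, 0, 0, 0, 0.029, 0.029, 0, 0.6, 0, 0, 0, 0.029, 0.029, 0, 0.6, 0, 0, 0, 0.029, 0.029, 0, 0.6, 0, 0, 0, 0.029, 0.029, 0, 0.6, 0, 0, 0, 0.029, 0.029, 0, 0.6, 0, 0, 0, 0.029, 0.029, 0, 0.6, 0, 0, 0, 0.02, 0.02, 0, 0.6, 0, 0, 0, 0, 0, 0, 0.6],
)

```text
time_s: 1.77
tcp_pos: [0.5319, -0.1413, 0.2404]
ee_rot: [[0.917, -0.399, -0.001], [-0.399, -0.917, -0.001], [-0.001, 0.001, -1.0]]
wrist_force: [0.3, -0.0, 0.1]
gripper_width: 0.602
gripper_force: 0.0
```

```bash
python3 - <<'E'
from h import *
s=r.sense();P=r.camera_params('wrist');im=r.capture('wrist');cv2.imwrite('pics/w1.png',im)
print(s['time_s'],s['tcp_pos'],np.round(s['ee_rot'],3).tolist(),np.round(s['joints'],1),s['wrist_force'])
print(np.round(P['camera_matrix'],1).tolist(),np.round(P['extrinsics'],3).tolist())
for b in blobs(red(im),60): print(b, ray('wrist',b[1],.06,P))
E
```

```text
1.7667 [ 0.53193044 -0.14131925  0.24039042] [[0.917, -0.399, -0.001], [-0.399, -0.917, -0.001], [-0.001, 0.001, -1.0]] [  2.   14.9 -10.2   0.1 -65.   64.4] [ 0.301438   -0.01819523  0.10464689]
[[393.1, 0.0, 318.8], [0.0, 393.1, 241.3], [0.0, 0.0, 1.0]] [[-0.399, -0.917, 0.001, 0.083], [-0.876, 0.381, 0.296, 0.485], [-0.272, 0.118, -0.955, 0.551], [0.0, 0.0, 0.0, 1.0]]
(np.int32(788), array([371.06218274, 160.49746193]), ((371.030517578125, 160.77438354492188), (40.19708251953125, 20.429834365844727), 83.6598129272461)) [[ 0.56189773 -0.19935924  0.06      ]]
```

View pics/w1.png

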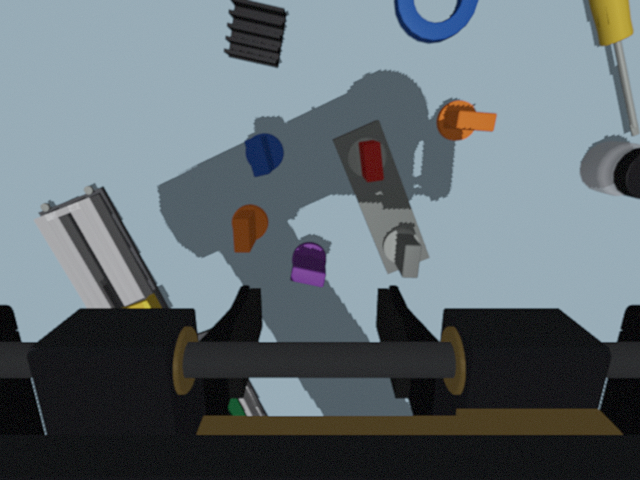

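The wrist view confirms the choice: the red bar sits in the far well of the stand at (371,160), with only the grey pin beside it in the stand at (408,255). The other studs, blue (264,153), orange (248,230) and (470,118), and purple (309,265), all stand clear of it. I'm moving over it and going down.

>>> drive_tool(
  steps=[0, 0, -0.113, 0, 0, 0, 0.6, 0, 0, 0, 0.015, 0.016, 0.03, 0.6, 0, 0, 0, 0.015, 0.016, 0.03, 0.6, 0, 0, 0, 0.015, 0.016, 0.03, 0.6, 0, 0, 0, 0, 0, 0.02, 0.6, 0, 0, 0, 0, 0, 0, 0.6],
)

```text
time_s: 2.32
tcp_pos: [0.5566, -0.1953, 0.1261]
ee_rot: [[0.957, -0.289, -0.011], [-0.289, -0.957, 0.002], [-0.011, 0.001, -1.0]]
wrist_force: [-1.4, 0.8, -0.9]
gripper_width: 0.598
gripper_force: 0.0
```

```bash
python3 - <<'E'
from h import *
s=r.sense();P=r.camera_params('wrist');im=r.capture('wrist');cv2.imwrite('pics/w2.png',im)
R=s['ee_rot'];print(s['time_s'],s['tcp_pos'],np.degrees(np.arctan2(R[1][0],R[0][0])))
for b in blobs(red(im),60):
    print(b[:2],b[2], ray('wrist',b[1],.06,P),ray('wrist',cv2.boxPoints(b[2]),.0725,P).round(4))
E
```

```text
2.3167 [ 0.55661791 -0.19529278  0.12606011] -16.81013571240436
(np.int32(1601), array([325.6620862 , 257.90068707])) ((325.5, 257.5), (67.0, 25.0), 90.0) [[ 0.5629858  -0.20024208  0.06      ]] [[ 0.5871 -0.2004  0.0725]
 [ 0.5834 -0.2127  0.0725]
 [ 0.5472 -0.2023  0.0725]
 [ 0.5511 -0.1893  0.0725]]
```

View pics/w2.png

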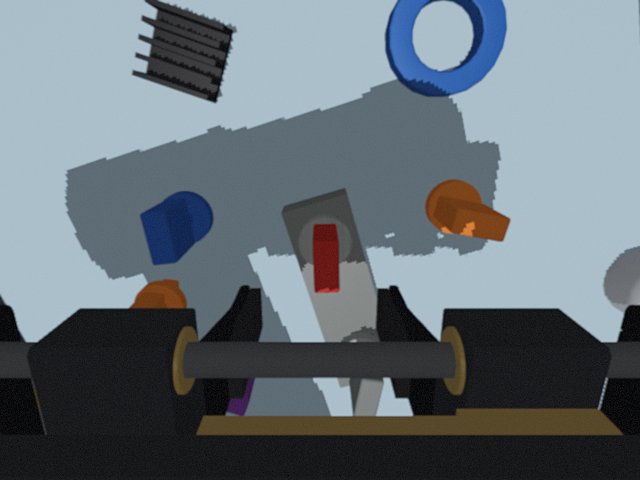

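The close view shows the red bar aligned with the tool, with its top face centred near (325,266) and both neighbours clear of the fingers. I'm going down to grip it.

>>> drive_tool(
  steps=[0, 0, 0, 0.007, 0.003, 0.02, 0.6, 0, 0, 0, 0, 0, 0.025, 0.6, 0, 0, 0, 0, 0, 0.02, 0.6, 0, 0, 0, 0, 0, 0, 0.6, 0, 0, 0, 0, 0, 0, 0.6],
)

```text
time_s: 2.78
tcp_pos: [0.5665, -0.2002, 0.0679]
ee_rot: [[0.958, -0.286, 0.001], [-0.286, -0.958, -0.001], [0.001, 0.0, -1.0]]
wrist_force: [-0.1, 0.7, 0.3]
gripper_width: 0.6
gripper_force: 0.0
```

>>> drive_tool(
  steps=[0, 0, 0, -0.003, 0.001, 0.005, 0.6, 0, 0, 0, 0, 0, 0.004, 0.6, 0, 0, 0, 0, 0, 0, 0.5, 0, 0, 0, 0, 0, 0, 0.3, 0, 0, 0, 0, 0, 0, 0.2, 0, 0, 0, 0, 0, 0, 0.1, 0, 0, 0, 0, 0, 0, 0.1, 0, 0, 0, 0, 0, 0, 0.1, 0, 0, 0, 0, 0, 0, 0.1],
)

```text
time_s: 3.53
tcp_pos: [0.5628, -0.2011, 0.0576]
ee_rot: [[0.958, -0.288, -0.0], [-0.288, -0.958, -0.0], [-0.0, 0.0, -1.0]]
wrist_force: [-0.9, -1.1, 1.2]
gripper_width: 0.167
gripper_force: 3.3
```

>>> drive_tool(
  steps=[0, 0, 0, 0, 0, 0, 0, 0, 0, 0, 0, 0, 0, 0, 0, 0, 0, 0, 0, 0, 0, 0, 0, 0, 0, 0, -0.01, 0, 0, 0, 0, 0, 0, -0.02, 0, 0, 0, 0, 0, 0, -0.03, 0, 0, 0, 0, 0, 0, -0.03, 0, 0, 0, 0, 0, 0, 0, 0, 0, 0, 0, 0, 0, 0, 0],
)

```text
time_s: 4.28
tcp_pos: [0.5638, -0.201, 0.15]
ee_rot: [[0.958, -0.288, 0.005], [-0.288, -0.958, -0.0], [0.004, -0.001, -1.0]]
wrist_force: [-0.5, -1.5, -2.8]
gripper_width: 0.159
gripper_force: 30.0
```

```bash
python3 - <<'E'
from h import *
s=r.sense();P=r.camera_params('wrist');im=r.capture('wrist');t=r.capture('top')
R=s['ee_rot'];print(s['time_s'],s['tcp_pos'],np.degrees(np.arctan2(R[1][0],R[0][0])),s['wrist_force'],s['joints'].round(1),s['gripper_width'],s['gripper_force'])
for b in blobs(red(im),60): print(b[:2],b[2])
# rail geometry from the top view
for z,p in((.023,[(286,214),(311,215),(284,284),(310,284)]),): print(ray('top',p,z).round(4))
y=[b for b in blobs(yellow(t)) if b[1][0]<400][0];print(y,ray('top',cv2.boxPoints(y[2]),.032).round(4))
a=cv2.resize(t[205:300,270:325],None,fx=6,fy=6,interpolation=2);w=cv2.resize(im,(470,570*470//640))
c=np.zeros((570,800,3),np.uint8);c[:,:330]=a;c[:w.shape[0],330:]=w;cv2.imwrite('pics/c3.png',c)
E
```

```text
4.2833 [ 0.56375103 -0.20102902  0.15002555] -16.72113470629433 [-0.46985421 -1.48323099 -2.82064873] [ -4.1  23.9 -10.8  -0.  -55.1  77.4] 0.1591928894695603 29.982674326747656
(np.int32(2116), array([318.5326087 , 312.80765595])) ((318.5, 311.5), (59.0, 37.0), 90.0)
(np.int32(252), array([318.14285714, 381.24603175])) ((318.5, 381.5), (7.0, 33.0), 90.0)
[[0.6331 0.1101 0.023 ]
 [0.6292 0.0454 0.023 ]
 [0.4522 0.1172 0.023 ]
 [0.451  0.0507 0.023 ]]
(np.int32(278), array([296.85971223, 262.36330935]), ((296.6108703613281, 262.17193603515625), (27.207265853881836, 10.464334487915039), 2.726310968399048)) [[0.4959 0.1192 0.032 ]
 [0.5226 0.1177 0.032 ]
 [0.518  0.0483 0.032 ]
 [0.4913 0.05   0.032 ]]
```

View pics/c3.png

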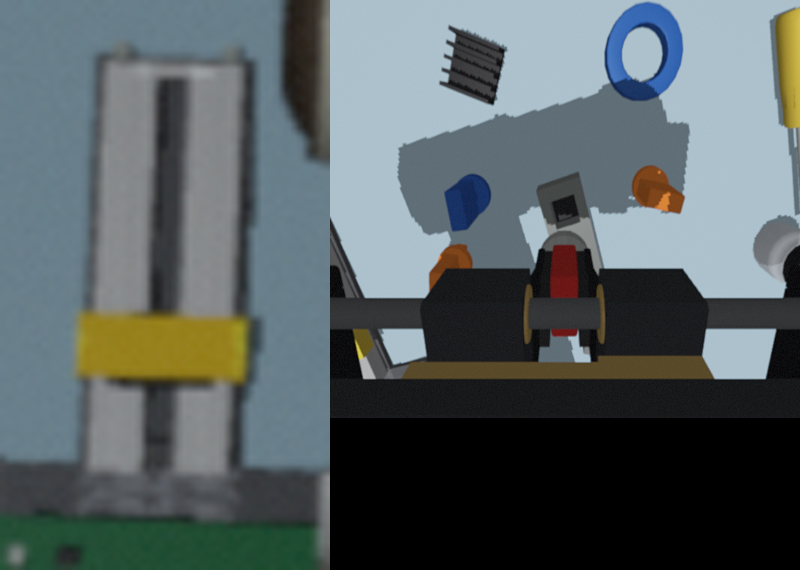

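The stud is held, with red at wrist (318,312), and its well in the stand is empty at crop (567,207). The slot runs from crop (172,80) to (160,420), about 2° off the world x axis. I'll stop short of the entry first so the wrist camera can see the open slot.

>>> drive_tool(
  steps=[0, 0, -0.085, 0, 0, 0, 0, 0, 0, -0.085, 0, 0, 0, 0, 0, 0, -0.083, -0.009, -0.035, 0, 0, 0, 0, 0, -0.009, -0.035, 0, 0, 0, 0, 0, -0.009, -0.035, 0, 0, 0, 0, 0, -0.009, -0.035, 0, 0, 0, 0, 0, -0.009, -0.035, 0, 0, 0, 0, 0, -0.009, -0.035, 0, 0, 0, 0, 0, -0.009, -0.035, 0, 0, 0, 0, 0, -0.009, -0.035, 0, 0],
)

```text
time_s: 5.22
tcp_pos: [0.5029, 0.0832, 0.146]
ee_rot: [[0.999, -0.039, -0.003], [-0.039, -0.999, -0.001], [-0.003, 0.002, -1.0]]
wrist_force: [0.7, 0.7, -1.4]
gripper_width: 0.16
gripper_force: 30.0
```

>>> drive_tool(
  steps=[0, 0, 0, 0, 0, 0, 0, 0, 0, 0, 0, 0, 0, 0, 0, 0, 0, 0, 0, 0, 0],
)

```text
time_s: 5.47
tcp_pos: [0.5038, 0.0818, 0.1464]
ee_rot: [[0.999, -0.038, -0.003], [-0.038, -0.999, -0.001], [-0.003, 0.001, -1.0]]
wrist_force: [0.6, 0.9, -2.2]
gripper_width: 0.158
gripper_force: 30.0
```

```bash
python3 - <<'E'
from h import *
s=r.sense();P=r.camera_params('wrist');im=r.capture('wrist');cv2.imwrite('pics/w4.png',im)
R=s['ee_rot'];print(s['time_s'],s['tcp_pos'],np.degrees(np.arctan2(R[1][0],R[0][0])),s['wrist_force'],s['moment'],s['gripper_width'])
for b in blobs(red(im),60): print(b[:2],b[2])
g=cv2.cvtColor(im,cv2.COLOR_BGR2GRAY)
for row in range(60,300,20): print(row,g[row,270:370:2].tolist())
E
```

```text
5.4667 [0.50383315 0.08177904 0.14639889] -2.1933434658811835 [ 0.58402995  0.85954921 -2.17899586] [-0.09854817 -0.00826324 -0.10920456] 0.15845396857062588
(np.int32(2088), array([318.6144636 , 312.76915709])) ((318.5, 311.5), (59.0, 37.0), 90.0)
(np.int32(288), array([318.36805556, 381.57638889])) ((318.5, 382.0), (8.0, 35.0), 90.0)
60 [193, 192, 192, 191, 192, 193, 193, 194, 190, 189, 190, 190, 190, 192, 195, 193, 193, 166, 56, 57, 97, 97, 98, 95, 99, 95, 96, 95, 114, 189, 190, 189, 190, 189, 190, 189, 188, 190, 186, 187, 188, 186, 186, 189, 191, 188, 189, 145, 78, 107]
80 [194, 193, 194, 193, 192, 194, 195, 196, 190, 190, 193, 193, 190, 193, 196, 194, 193, 164, 52, 48, 89, 98, 97, 96, 97, 94, 98, 92, 133, 194, 191, 193, 190, 191, 188, 190, 191, 188, 185, 189, 189, 186, 186, 190, 189, 187, 184, 86, 77, 110]
100 [197, 196, 196, 195, 194, 194, 194, 195, 193, 191, 193, 192, 191, 196, 197, 195, 193, 163, 55, 45, 75, 98, 94, 100, 96, 97, 97, 94, 155, 193, 192, 191, 192, 190, 191, 191, 192, 190, 187, 190, 188, 189, 189, 192, 188, 190, 155, 90, 106, 174]
120 [198, 197, 196, 195, 194, 19
[... 1223 characters left out ...]
5, 83, 82, 82, 83, 84, 83, 80, 83, 82, 83, 80, 82, 84, 80, 80, 87, 97]
240 [90, 93, 88, 90, 92, 92, 89, 89, 96, 90, 92, 90, 90, 89, 92, 92, 92, 92, 93, 90, 91, 92, 92, 88, 90, 91, 92, 94, 92, 89, 90, 91, 92, 93, 92, 91, 89, 90, 91, 92, 92, 90, 89, 92, 92, 94, 90, 90, 97, 97]
260 [39, 81, 94, 91, 90, 91, 63, 37, 35, 42, 33, 39, 31, 37, 29, 32, 34, 25, 21, 19, 17, 15, 24, 13, 17, 12, 16, 20, 31, 23, 22, 17, 18, 23, 19, 15, 15, 40, 91, 93, 92, 90, 92, 46, 63, 168, 176, 176, 174, 174]
280 [42, 67, 94, 91, 90, 89, 91, 91, 94, 89, 72, 70, 76, 81, 79, 80, 83, 83, 74, 79, 80, 75, 78, 76, 77, 77, 75, 74, 73, 74, 73, 77, 80, 81, 79, 77, 77, 72, 66, 127, 179, 178, 136, 73, 113, 176, 175, 174, 175, 173]
```

View pics/w4.png

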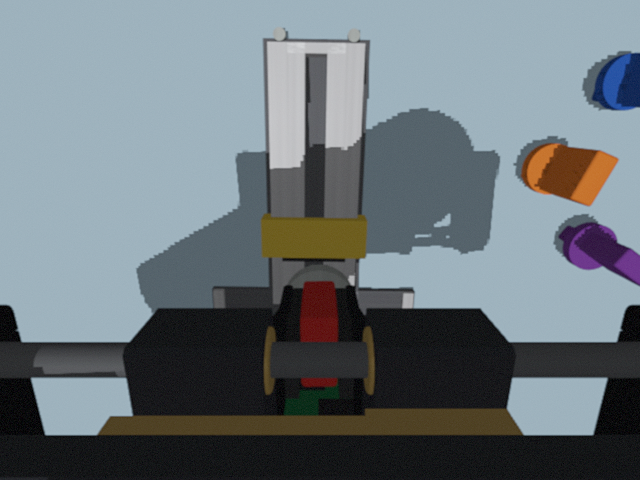

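The wrist view shows the open slot from (316,55) to (314,212), then the yellow jaw. The held stud's red grip is at column 318.5. Next I'm casting the slot edges to the rail's top.

```bash
python3 - <<'E'
from h import *
P=r.camera_params('wrist');g=cv2.GaussianBlur(cv2.cvtColor(cv2.imread('pics/w4.png'),cv2.COLOR_BGR2GRAY),(1,5),0).astype(float)
C=[];W=[]
for row in list(range(60,132,4))+list(range(172,208,4)):
    a=g[row,295:335];d=np.diff(a)
    def sub(i): 
        w=abs(d[i-1:i+2]);return 295.5+i+((w*[-1,0,1]).sum()/w.sum())
    l=sub(np.argmin(d[:16])) ;q=sub(20+np.argmax(d[20:]))
    L,Q=ray('wrist',[(l+.0,row),(q,row)],.023,P);C.append((L+Q)[:2]/2);W.append(np.hypot(*(L-Q)[:2]))
C=np.array(C);print(np.round(W,4));p=np.polyfit(C[:,0],C[:,1],1)
print('yaw',np.degrees(np.arctan(p[0])),'y at .587',np.polyval(p,.587),'res',np.std(C[:,1]-np.polyval(p,C[:,0])))
# rail end, outer edges, jaw rear edge
print(ray('wrist',[(316,41),(265,41),(369,41),(316,215)],.023,P).round(4),ray('wrist',[(263,215),(366,219)],.032,P).round(4))
s=r.sense();R=np.array(s['ee_rot']);
for x in(.587,.60):
    print(x,R.T@(np.array([x,np.polyval(p,x),.146])-s['tcp_pos']))
E
```

```text
[0.0132 0.0135 0.0132 0.0132 0.0135 0.0135 0.0135 0.0134 0.0133 0.0134
 0.0134 0.0133 0.0134 0.0134 0.0134 0.0134 0.0134 0.0134 0.0135 0.0135
 0.0135 0.0135 0.0135 0.0135 0.0133 0.0134 0.0133]
yaw -3.119446286721907 y at .587 0.08106708501314294 res 5.071545819462185e-05
[[0.6323 0.0786 0.023 ]
 [0.6335 0.1097 0.023 ]
 [0.631  0.0462 0.023 ]
 [0.5234 0.0831 0.023 ]] [[0.527  0.1184 0.032 ]
 [0.5215 0.0495 0.032 ]]
0.587 [ 0.0828417  -0.00310515  0.00038967]
0.6 [ 0.0958595  -0.00291037  0.00036037]
```

>>> drive_tool(
  steps=[0, 0, 0.016, 0, 0, 0, 0, 0, 0, 0, 0.028, -0.0015, 0, 0, 0, 0, 0, 0.028, -0.0015, 0.015, 0, 0, 0, 0, 0.027, -0.0014, 0.025, 0, 0, 0, 0, 0, 0, 0.02, 0, 0, 0, 0, 0, 0, 0, 0, 0, 0, 0, 0, 0, 0, 0, 0, 0, 0, 0, 0, 0, 0],
)

```text
time_s: 6.18
tcp_pos: [0.588, 0.0811, 0.0884]
ee_rot: [[0.998, -0.056, 0.001], [-0.056, -0.998, -0.0], [0.001, 0.0, -1.0]]
wrist_force: [0.3, -0.1, -1.6]
gripper_width: 0.16
gripper_force: 30.0
```

```bash
cat > e.py <<'E'
from h import *
s=r.sense();R=np.array(s['ee_rot']);x,y,z=s['tcp_pos']
ys=.081067+(x-.587)*np.tan(np.radians(-3.119))
print(s['time_s'],s['tcp_pos'],'yaw',np.degrees(np.arctan2(R[1,0],R[0,0])),'tilt',R[:2,2].round(4),'F',s['wrist_force'].round(1),'slot dy',ys-y,'holder x',-(x-.4922)*1.0)
E
python3 e.py
```

```text
6.1833 [0.58799121 0.08112007 0.08843723] yaw -3.1961446362109633 tilt [ 0.0008 -0.0001] F [ 0.3 -0.1 -1.6] slot dy -0.00010708284869330453 holder x -0.09579121074097469
```

>>> drive_tool(
  steps=[0, 0, 0, 0, 0, 0.006, 0, 0, 0, 0, 0, 0, 0.005, 0, 0, 0, 0, 0, 0, 0.002, 0, 0, 0, 0, 0, 0, 0.002, 0, 0, 0, 0, 0, 0, 0.001, 0, 0, 0, 0, 0, 0, 0, 0],
)

```text
time_s: 6.68
tcp_pos: [0.5877, 0.0819, 0.0715]
ee_rot: [[0.999, -0.054, -0.0], [-0.054, -0.999, -0.0], [-0.0, 0.0, -1.0]]
wrist_force: [-0.3, -0.0, -1.1]
gripper_width: 0.158
gripper_force: 30.0
```

>>> drive_tool(
  steps=[0, 0, 0, 0, 0, 0.003, 0, 0, 0, 0, 0, 0, 0.003, 0, 0, 0, 0, 0, 0, 0.003, 0, 0, 0, 0, 0, 0, 0.001, 0, 0, 0, 0, 0, 0, 0, 0],
)

```text
time_s: 7.1
tcp_pos: [0.5875, 0.0818, 0.061]
ee_rot: [[0.998, -0.055, -0.001], [-0.055, -0.998, -0.0], [-0.001, 0.0, -1.0]]
wrist_force: [-0.3, 0.4, -1.5]
gripper_width: 0.156
gripper_force: 30.0
```

```bash
python3 e.py
```

```text
7.1 [0.58753323 0.08184217 0.06096245] yaw -3.1437310388006443 tilt [-0.0009 -0.0003] F [-0.3  0.4 -1.5] slot dy -0.0008042255272176085 holder x -0.09533323489106665
```

>>> drive_tool(
  steps=[0, 0, 0, 0, 0, 0.001, 0, 0, 0, 0, 0, 0, 0, 0, 0, 0, 0, 0, 0, 0.0005, 0, 0, 0, 0, 0, 0, 0, 0],
)

```text
time_s: 7.43
tcp_pos: [0.5878, 0.0819, 0.0601]
ee_rot: [[0.998, -0.055, 0.0], [-0.055, -0.998, 0.0], [0.0, -0.0, -1.0]]
wrist_force: [-0.8, -0.7, -1.6]
gripper_width: 0.161
gripper_force: 30.0
```

>>> drive_tool(
  steps=[0, 0, 0, -0.004, 0, 0, 0, 0, 0, 0, -0.004, 0, 0, 0, 0, 0, 0, -0.004, 0, 0, 0, 0, 0, 0, -0.004, 0, 0, 0, 0, 0, 0, -0.004, 0, 0, 0, 0, 0, 0, -0.004, 0, 0, 0, 0, 0, 0, -0.004, 0, 0, 0, 0, 0, 0, -0.004, 0, 0, 0, 0, 0, 0, 0, 0, 0, 0, 0, 0, 0, 0, 0, 0, 0],
)

```text
time_s: 8.27
tcp_pos: [0.5558, 0.0837, 0.0602]
ee_rot: [[0.999, -0.054, 0.0], [-0.054, -0.999, 0.0], [0.0, -0.0, -1.0]]
wrist_force: [-0.0, 0.4, -1.5]
gripper_width: 0.159
gripper_force: 30.0
```

```bash
python3 e.py
```

```text
8.2667 [0.55575892 0.08368215 0.06019582] yaw -3.121845124110057 tilt [0.0003 0.    ] F [-0.   0.4 -1.5] slot dy -0.0009128068109822141 holder x -0.06355892413204428
```

>>> drive_tool(
  steps=[0, 0, 0, -0.004, 0, 0, 0, 0, 0, 0, -0.004, 0, 0, 0, 0, 0, 0, -0.003, 0, 0, 0, 0, 0, 0, -0.003, 0, 0, 0, 0, 0, 0, -0.003, 0, 0, 0, 0, 0, 0, -0.003, 0, 0, 0, 0, 0, 0, -0.003, 0, 0, 0, 0, 0, 0, -0.003, 0, 0, 0, 0, 0, 0, -0.003, 0, 0, 0, 0, 0, 0, 0, 0, 0, 0],
)

```text
time_s: 9.1
tcp_pos: [0.5266, 0.0853, 0.0602]
ee_rot: [[0.999, -0.055, 0.0], [-0.055, -0.999, 0.0], [0.0, -0.0, -1.0]]
wrist_force: [2.4, -1.6, -2.5]
gripper_width: 0.16
gripper_force: 30.0
```

>>> drive_tool(
  steps=[0, 0, 0, -0.001, 0, 0, 0, 0, 0, 0, -0.001, 0, 0, 0, 0, 0, 0, -0.001, 0, 0, 0, 0, 0, 0, -0.001, 0, 0, 0, 0, 0, 0, 0, 0, 0, 0],
)

```text
time_s: 9.52
tcp_pos: [0.5229, 0.0855, 0.0601]
ee_rot: [[0.999, -0.055, 0.0], [-0.055, -0.999, 0.0], [0.0, -0.0, -1.0]]
wrist_force: [1.9, -0.8, -1.6]
gripper_width: 0.16
gripper_force: 30.0
```

```bash
python3 e.py; python3 - <<'E'
from h import *
im=cv2.imread('pics/top0.png');g=cv2.inRange(cv2.cvtColor(im,cv2.COLOR_BGR2HSV),(50,100,40),(85,255,255))
for c in(285,292,297,303,310): 
    rr=np.flatnonzero(g[270:345,c])+270; print(c,rr.min(),rr.max(),ray('top',(c,rr.min()-.5),.028).round(4))
    print(im[272:296,c].mean(1).astype(int).tolist())
E
```

```text
9.5167 [0.52291197 0.08550097 0.06014358] yaw -3.1380342567779067 tilt [0.0002 0.0001] F [ 1.9 -0.8 -1.6] slot dy -0.0009417704421932904 holder x -0.030711967670443763
285 291 331 [[0.4355 0.1145 0.028 ]]
[117, 118, 118, 121, 128, 128, 126, 128, 126, 127, 122, 104, 84, 78, 74, 85, 81, 77, 60, 45, 50, 52, 54, 54]
292 292 332 [[0.4327 0.0967 0.028 ]]
[130, 129, 129, 128, 129, 130, 127, 128, 129, 127, 121, 112, 95, 91, 88, 80, 89, 89, 75, 46, 52, 50, 51, 50]
297 292 336 [[0.4324 0.084  0.028 ]]
[54, 55, 55, 57, 57, 51, 42, 56, 56, 58, 59, 77, 88, 90, 87, 84, 88, 90, 78, 45, 48, 49, 51, 49]
303 292 336 [[0.4321 0.0687 0.028 ]]
[133, 132, 134, 133, 132, 132, 134, 134, 134, 134, 132, 123, 100, 91, 86, 76, 78, 89, 88, 72, 50, 50, 49, 52]
310 292 337 [[0.4318 0.0509 0.028 ]]
[81, 83, 83, 82, 83, 84, 81, 80, 85, 81, 77, 61, 61, 55, 56, 60, 61, 58, 57, 51, 45, 49, 48, 51]
```

>>> drive_tool(
  steps=[0, 0, 0, -0.001, 0, 0, 0, 0, 0, 0, -0.001, 0, 0, 0, 0, 0, 0, -0.001, 0, 0, 0, 0, 0, 0, -0.001, 0, 0, 0, 0, 0, 0, -0.001, 0, 0, 0, 0, 0, 0, 0, 0, 0, 0],
)

```text
time_s: 10.02
tcp_pos: [0.5178, 0.0858, 0.0601]
ee_rot: [[0.999, -0.055, 0.0], [-0.055, -0.999, 0.0], [0.0, -0.0, -1.0]]
wrist_force: [1.9, 0.1, -0.5]
gripper_width: 0.156
gripper_force: 30.0
```

>>> drive_tool(
  steps=[0, 0, 0, -0.001, 0, 0, 0, 0, 0, 0, -0.001, 0, 0, 0, 0, 0, 0, -0.001, 0, 0, 0, 0, 0, 0, -0.001, 0, 0, 0, 0, 0, 0, -0.001, 0, 0, 0, 0, 0, 0, 0, 0, 0, 0],
)

```text
time_s: 10.52
tcp_pos: [0.5128, 0.086, 0.0601]
ee_rot: [[0.998, -0.055, 0.0], [-0.055, -0.998, 0.0], [0.0, -0.0, -1.0]]
wrist_force: [1.9, -0.8, -0.3]
gripper_width: 0.159
gripper_force: 30.0
```

>>> drive_tool(
  steps=[0, 0, 0, -0.001, 0, 0, 0, 0, 0, 0, -0.001, 0, 0, 0, 0, 0, 0, -0.001, 0, 0, 0, 0, 0, 0, -0.001, 0, 0, 0, 0, 0, 0, -0.001, 0, 0, 0, 0, 0, 0, 0, 0, 0, 0],
)

```text
time_s: 11.02
tcp_pos: [0.5078, 0.0863, 0.0601]
ee_rot: [[0.999, -0.055, 0.0], [-0.055, -0.999, 0.0], [0.0, -0.0, -1.0]]
wrist_force: [2.5, -0.7, -1.0]
gripper_width: 0.16
gripper_force: 30.0
```

>>> drive_tool(
  steps=[0, 0, 0, -0.001, 0, 0, 0, 0, 0, 0, -0.001, 0, 0, 0, 0, 0, 0, -0.001, 0, 0, 0, 0, 0, 0, -0.001, 0, 0, 0, 0, 0, 0, -0.001, 0, 0, 0, 0, 0, 0, 0, 0, 0, 0],
)

```text
time_s: 11.52
tcp_pos: [0.5028, 0.0866, 0.0601]
ee_rot: [[0.999, -0.055, 0.0], [-0.055, -0.999, 0.0], [0.0, -0.0, -1.0]]
wrist_force: [2.5, -0.4, -0.7]
gripper_width: 0.154
gripper_force: 30.0
```

>>> drive_tool(
  steps=[0, 0, 0, -0.001, 0, 0, 0, 0, 0, 0, -0.001, 0, 0, 0, 0, 0, 0, -0.001, 0, 0, 0, 0, 0, 0, -0.001, 0, 0, 0, 0, 0, 0, -0.001, 0, 0, 0, 0, 0, 0, 0, 0, 0, 0],
)

```text
time_s: 12.02
tcp_pos: [0.4978, 0.0868, 0.0601]
ee_rot: [[0.998, -0.055, -0.0], [-0.055, -0.998, 0.0], [-0.0, -0.0, -1.0]]
wrist_force: [3.6, -0.2, -0.2]
gripper_width: 0.161
gripper_force: 30.0
```

>>> drive_tool(
  steps=[0, 0, 0, -0.001, 0, 0, 0, 0, 0, 0, -0.001, 0, 0, 0, 0, 0, 0, -0.001, 0, 0, 0, 0, 0, 0, -0.001, 0, 0, 0, 0, 0, 0, 0, 0, 0, 0],
)

```text
time_s: 12.43
tcp_pos: [0.4938, 0.087, 0.0601]
ee_rot: [[0.999, -0.055, -0.0], [-0.055, -0.999, 0.0], [-0.0, -0.0, -1.0]]
wrist_force: [2.4, -0.5, -0.4]
gripper_width: 0.159
gripper_force: 30.0
```

>>> drive_tool(
  steps=[0, 0, 0, -0.001, 0, 0, 0, 0, 0, 0, -0.001, 0, 0, 0, 0, 0, 0, -0.001, 0, 0, 0, 0, 0, 0, -0.001, 0, 0, 0, 0, 0, 0, 0, 0, 0, 0],
)

```text
time_s: 12.85
tcp_pos: [0.4898, 0.0873, 0.0601]
ee_rot: [[0.999, -0.055, -0.0], [-0.055, -0.999, 0.0], [-0.0, -0.0, -1.0]]
wrist_force: [2.6, -0.4, -0.0]
gripper_width: 0.156
gripper_force: 30.0
```

>>> drive_tool(
  steps=[0, 0, 0, -0.001, 0, 0, 0, 0, 0, 0, -0.001, 0, 0, 0, 0, 0, 0, -0.001, 0, 0, 0, 0, 0, 0, 0, 0, 0, 0],
)

```text
time_s: 13.18
tcp_pos: [0.4868, 0.0874, 0.0601]
ee_rot: [[0.999, -0.055, 0.0], [-0.055, -0.999, 0.0], [0.0, -0.0, -1.0]]
wrist_force: [2.7, -0.9, 0.2]
gripper_width: 0.16
gripper_force: 30.0
```

>>> drive_tool(
  steps=[0, 0, 0, -0.001, 0, 0, 0, 0, 0, 0, -0.001, 0, 0, 0, 0, 0, 0, 0, 0, 0, 0],
)

```text
time_s: 13.43
tcp_pos: [0.4848, 0.0875, 0.0601]
ee_rot: [[0.998, -0.055, -0.0], [-0.055, -0.998, 0.0], [-0.0, -0.0, -1.0]]
wrist_force: [3.0, -0.7, -0.4]
gripper_width: 0.159
gripper_force: 30.0
```

>>> drive_tool(
  steps=[0, 0, 0, -0.001, 0, 0, 0, 0, 0, 0, -0.001, 0, 0, 0, 0, 0, 0, 0, 0, 0, 0],
)

```text
time_s: 13.68
tcp_pos: [0.4828, 0.0877, 0.0601]
ee_rot: [[0.999, -0.055, 0.0], [-0.055, -0.999, 0.0], [0.0, -0.0, -1.0]]
wrist_force: [3.0, -0.6, -0.3]
gripper_width: 0.16
gripper_force: 30.0
```

>>> drive_tool(
  steps=[0, 0, 0, -0.001, 0, 0, 0, 0, 0, 0, -0.001, 0, 0, 0, 0, 0, 0, 0, 0, 0, 0],
)

```text
time_s: 13.93
tcp_pos: [0.4808, 0.0877, 0.0601]
ee_rot: [[0.998, -0.055, -0.0], [-0.055, -0.998, 0.0], [-0.0, -0.0, -1.0]]
wrist_force: [2.6, -0.2, 0.7]
gripper_width: 0.158
gripper_force: 30.0
```

>>> drive_tool(
  steps=[0, 0, 0, -0.001, 0, 0, 0, 0, 0, 0, -0.001, 0, 0, 0, 0, 0, 0, 0, 0, 0, 0],
)

```text
time_s: 14.18
tcp_pos: [0.4803, 0.0879, 0.0602]
ee_rot: [[0.999, -0.054, 0.003], [-0.054, -0.999, 0.0], [0.003, -0.001, -1.0]]
wrist_force: [7.8, -3.3, -2.0]
gripper_width: 0.161
gripper_force: 30.0
```

The force rose at x≈0.480, close to the stop predicted from the board edge. Before turning, I'll check from the wrist picture how far off-centre the stud sits in the pads.

```bash
python3 e.py; python3 - <<'E'
from h import *
s=r.sense();P=r.camera_params('wrist');R=np.array(s['ee_rot']);T=np.array(s['tcp_pos']);K=np.array(P['camera_matrix']);E=np.array(P['extrinsics'])
im=r.capture('wrist');m=red(im);c=np.flatnonzero(m[:,312:326].sum(1)>0);print('red rows now',c.min(),c.max())
m=red(cv2.imread('pics/w4.png'));c=np.flatnonzero(m[:,312:326].sum(1)>0);print('w4',c.min(),c.max())
for e in(-.002,0,.002):
  for x,z in((.015,-.0145),(.015,.0215),(-.015,-.0145),(-.015,.0215)):
    q=K@(E[:3,:3]@(T+R@[x+e,0,z])+E[:3,3]);print(e,x,z,(q[:2]/q[2]).round(1))
E
```

```text
14.1833 [0.48028151 0.08788525 0.06022786] yaw -3.0845940688506372 tilt [0.003  0.0004] F [ 7.8 -3.3 -2. ] slot dy -0.001003089113632602 holder x 0.011918487093435903
red rows now 282 385
w4 282 386
-0.002 0.015 -0.0145 [321.1 320.8]
-0.002 0.015 0.0215 [320.6 281.7]
-0.002 -0.015 -0.0145 [320.9 390.6]
-0.002 -0.015 0.0215 [320.5 340.5]
0 0.015 -0.0145 [321.1 315.9]
0 0.015 0.0215 [320.6 277.6]
0 -0.015 -0.0145 [320.9 386.2]
0 -0.015 0.0215 [320.5 336.7]
0.002 0.015 -0.0145 [321.1 310.9]
0.002 0.015 0.0215 [320.6 273.4]
0.002 -0.015 -0.0145 [320.9 381.8]
0.002 -0.015 0.0215 [320.5 332.9]
```

The offset is at most about 1 mm, so I can turn in place. I'm keeping the push on and doing the first half.

>>> drive_tool(
  steps=[0, 0, 0.09, 0, 0, 0, 0, 0, 0, 0.09, 0, 0, 0, 0, 0, 0, 0.09, 0, 0, 0, 0, 0, 0, 0.09, 0, 0, 0, 0, 0, 0, 0, 0, 0, 0, 0],
)

```text
time_s: 14.65
tcp_pos: [0.4806, 0.0873, 0.0604]
ee_rot: [[0.914, -0.405, 0.003], [-0.405, -0.914, -0.0], [0.003, -0.001, -1.0]]
wrist_force: [7.8, -5.3, -2.6]
gripper_width: 0.156
gripper_force: 30.0
```

>>> drive_tool(
  steps=[0, 0, 0.06, 0.0002, 0.0005, 0, 0, 0, 0, 0.06, 0, 0, 0, 0, 0, 0, 0, 0, 0, 0, 0],
)

```text
time_s: 14.9
tcp_pos: [0.4805, 0.0867, 0.0604]
ee_rot: [[0.86, -0.511, 0.003], [-0.511, -0.86, -0.0], [0.003, -0.001, -1.0]]
wrist_force: [8.3, -6.1, -0.9]
gripper_width: 0.159
gripper_force: 30.0
```

```bash
python3 e.py; python3 - <<'E'
from h import *
print(r.sense()['moment'].round(3))
im=r.capture('wrist')
for b in blobs(red(im),60): print(b[2])
E
```

```text
14.9 [0.48049025 0.08674824 0.06036603] yaw -30.70010018160637 tilt [ 0.0028 -0.0005] F [ 8.3 -6.1 -0.9] slot dy 0.00012254497289421185 holder x 0.011709748208945048
[-1.909 -2.682  0.07 ]
((318.5, 311.0), (60.0, 37.0), 90.0)
((319.0, 382.0), (8.0, 34.0), 90.0)
```

>>> drive_tool(
  steps=[0, 0, 0.09, 0, 0, 0, 0, 0, 0, 0.09, 0, 0, 0, 0, 0, 0, 0.09, 0, 0, 0, 0, 0, 0, 0.09, 0, 0, 0, 0, 0, 0, 0, 0, 0, 0, 0],
)

```text
time_s: 15.37
tcp_pos: [0.4795, 0.0867, 0.0601]
ee_rot: [[0.623, -0.782, 0.001], [-0.782, -0.623, -0.001], [0.001, -0.0, -1.0]]
wrist_force: [6.2, -4.2, -1.9]
gripper_width: 0.154
gripper_force: 30.0
```

>>> drive_tool(
  steps=[0, 0, 0.09, 0, 0, 0, 0, 0, 0, 0.09, 0, 0, 0, 0, 0, 0, 0.09, 0, 0, 0, 0, 0, 0, 0.09, 0, 0, 0, 0, 0, 0, 0, 0, 0, 0, 0],
)

```text
time_s: 15.78
tcp_pos: [0.4781, 0.0866, 0.0595]
ee_rot: [[0.309, -0.951, -0.002], [-0.951, -0.309, -0.001], [0.0, 0.002, -1.0]]
wrist_force: [3.6, -3.2, -2.4]
gripper_width: 0.16
gripper_force: 30.0
```

>>> drive_tool(
  steps=[0, 0, 0.09, 0, 0, 0, 0, 0, 0, 0.09, 0, 0, 0, 0, 0, 0, 0.09, 0, 0, 0, 0, 0, 0, 0.09, 0, 0, 0, 0, 0, 0, 0, 0, 0, 0, 0],
)

```text
time_s: 16.2
tcp_pos: [0.4782, 0.0868, 0.0596]
ee_rot: [[-0.044, -0.999, -0.002], [-0.999, 0.044, -0.001], [0.001, 0.002, -1.0]]
wrist_force: [2.9, -2.8, -2.2]
gripper_width: 0.16
gripper_force: 30.0
```

```bash
python3 e.py; python3 - <<'E'
from h import *
im=r.capture('wrist');cv2.imwrite('pics/w5.png',im)
for b in blobs(red(im),60): print(b[2])
E
```

```text
16.2 [0.4782462  0.086845   0.05961555] yaw -92.50348084404648 tilt [-0.0016 -0.0008] F [ 2.9 -2.8 -2.2] slot dy 0.00014806160949547287 holder x 0.013953798982221599
((319.0, 311.5), (59.0, 38.0), 90.0)
((319.5, 381.5), (7.0, 33.0), 90.0)
```

The stud is turned a full quarter, to yaw −92.5, with the grip still square in the pads. I'll ease back gently onto the lock.

>>> drive_tool(
  steps=[0, 0, 0.01, 0, -0.0007, 0, 0, 0, 0, 0, 0, -0.0007, 0, 0, 0, 0, 0, 0, -0.0006, 0, 0, 0, 0, 0, 0, 0, 0, 0, 0, 0, 0, 0, 0, 0, 0],
)

```text
time_s: 16.67
tcp_pos: [0.4805, 0.0868, 0.0598]
ee_rot: [[-0.054, -0.999, -0.001], [-0.999, 0.054, -0.001], [0.001, 0.001, -1.0]]
wrist_force: [2.2, -4.2, -4.1]
gripper_width: 0.156
gripper_force: 30.0
```

>>> drive_tool(
  steps=[0, 0, 0, 0, -0.0005, 0.0003, 0, 0, 0, 0, 0, -0.0005, 0, 0, 0, 0, 0, 0, -0.0005, 0, 0, 0, 0, 0, 0, 0, 0, 0, 0, 0, 0, 0, 0, 0, 0],
)

```text
time_s: 17.08
tcp_pos: [0.4814, 0.0867, 0.0596]
ee_rot: [[-0.054, -0.999, -0.002], [-0.999, 0.054, -0.001], [0.001, 0.002, -1.0]]
wrist_force: [-1.5, -1.9, 0.2]
gripper_width: 0.161
gripper_force: 30.0
```

The lock now carries the jaw load: the force has reversed to −1.5 N. I'm releasing and rising.

>>> drive_tool(
  steps=[0, 0, 0, 0, 0.0004, 0, 0.2, 0, 0, 0, 0, 0, 0, 0.3, 0, 0, 0, 0, 0, 0, 0.4, 0, 0, 0, 0, 0, 0, 0.4, 0, 0, 0, 0, 0, -0.005, 0.4, 0, 0, 0, 0, 0, -0.015, 0.4, 0, 0, 0, 0, 0, -0.03, 0.4, 0, 0, 0, 0, 0, -0.03, 0.4, 0, 0, 0, 0, 0, -0.03, 0.4, 0, 0, 0, 0, 0, 0, 0.4],
)

```text
time_s: 17.92
tcp_pos: [0.4858, 0.0886, 0.1763]
ee_rot: [[-0.052, -0.999, 0.013], [-0.999, 0.052, 0.005], [-0.005, -0.012, -1.0]]
wrist_force: [0.7, 1.3, 0.4]
gripper_width: 0.398
gripper_force: 0.0
```

```bash
python3 e.py; python3 - <<'E'
from h import *
w=r.capture('wrist');t=r.capture('top');s=r.capture('side')
for b in blobs(red(s),60): print('side',b[1:])
for b in blobs(red(t),40): print('top',b[1:],ray('top',b[1],.065))
for b in blobs(yellow(t)): print('yel',b[1],ray('top',cv2.boxPoints(b[2]),.032).round(4).tolist() if b[1][0]<400 else '')
c=np.zeros((600,800,3),np.uint8);c[:300,:400]=cv2.resize(w,(400,300));c[:300,400:]=cv2.resize(t,(400,300));c[300:,:400]=cv2.resize(s[210:330,210:370],(400,300));c[300:,400:]=cv2.resize(t[210:330,230:390],(400,300));cv2.imwrite('pics/f1.png',c)
E
```

```text
17.9167 [0.48581913 0.08862248 0.17634444] yaw -92.99633599963744 tilt [0.0127 0.0047] F [0.7 1.3 0.4] slot dy -0.0020420671003494456 holder x 0.006380870418027984
side (array([210.46875   , 219.55357143]), ((209.60958862304688, 221.95889282226562), (13.927896499633789, 36.28275680541992), 69.44395446777344))
side (array([283.37190083, 252.3553719 ]), ((283.5, 252.5), (15.0, 9.0), 90.0))
top (array([162.59748428, 279.72327044]), ((162.50003051757812, 279.50006103515625), (40.69643783569336, 4.0249223709106445), 63.43495178222656)) [[0.46701291 0.41612847 0.065     ]]
top (array([146.63461538, 283.96153846]), ((146.60643005371094, 284.011962890625), (40.10279846191406, 3.8770081996917725), 88.26429748535156)) [[0.4572158 0.4557055 0.065    ]]
yel [495.07279693 220.56704981]
```

View pics/f1.png

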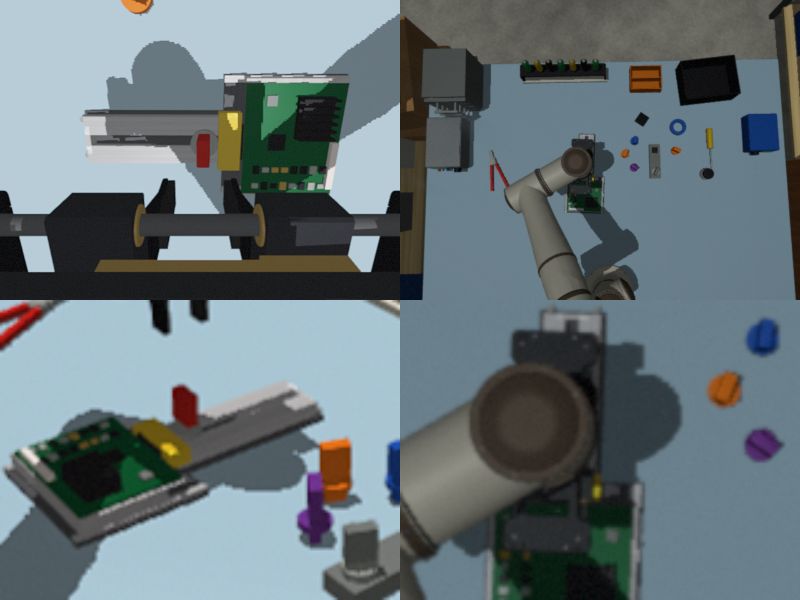

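The pictures show the red grip standing crosswise behind the yellow jaw at wrist crop (203,150), the jaw against the board, and the gripper clear. I'll let it settle, check that nothing moves, and hand in.

>>> drive_tool(
  steps=[0, 0, 0, 0, 0, 0, 0.4, 0, 0, 0, 0, 0, 0, 0.4, 0, 0, 0, 0, 0, 0, 0.4, 0, 0, 0, 0, 0, 0, 0.4, 0, 0, 0, 0, 0, 0, 0.4, 0, 0, 0, 0, 0, 0, 0.4],
)

```text
time_s: 18.57
tcp_pos: [0.482, 0.0871, 0.1694]
ee_rot: [[-0.054, -0.999, -0.001], [-0.999, 0.054, -0.0], [0.0, 0.001, -1.0]]
wrist_force: [0.2, 0.6, -0.1]
gripper_width: 0.403
gripper_force: 0.0
```

```bash
python3 - <<'E'
from h import *
b=[b[1] for b in blobs(red(r.capture('side')),60)];print(b)
if any(np.hypot(*(q-[283.4,252.4]))<1.5 for q in b): print(r.finish_job())
E
```

```text
[array([210.46875   , 219.55357143]), array([283.38655462, 252.32773109])]
the job is handed in; nothing more can be done
None
```

The red T-stud is locked crosswise at the slot's end with the jaw shut against the board, the gripper has let go, and the job was handed in at about 19 s; the highest contact force I read was about 10 N, though forces were only reported at the end of each move.

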